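# Draw the rolling pin slantwise out of the sliding-door cupboard

### The arm

A 7-joint arm with a two-finger parallel gripper is mounted at the origin on the work surface. World frame = base frame: x ahead of the robot, y to its left, z up, the work surface at z = 0. Lengths are in mm, angles in rad, forces in N, time in s.
With the tool pointing down it reaches from about 400 to 875 mm from the base axis. Payload 4.4 kg.
Tool frame: the origin (TCP) lies midway between the tips of the shut fingers; the grasp point (between the pads) lies 19 mm behind it; z points along the fingers, y is the line along which they close (so a half turn about z gives the same grasp; the last joint's range is limited). The gripper opens to 85 mm and grips with 20 to 120 N. Pads are 22 mm wide; open, the fingers measure 114 mm over their backs; the gripper's body (76 mm by 85 mm) begins 54 mm behind the grasp point. The pads swing forward as they close: fully open they stand 13 mm farther back than shut.
Start: joints at [1.061, 0.628, 0.038, 1.517, -0.027, 0.996, -0.02], TCP at [279.123, -587.034, 196.413] pointing down, gripper open.
Joint ranges: [-3.06, 3.06], [-0.37, 2.12], [-1.25, 1.32], [0.18, 2.47], [-1.1, 4.24], [0.23, 1.98], [-2.94, 2.94]. Speed limits (rad/s): [2.57, 2.57, 3.14, 3.14, 3.14, 3.14, 3.14].

### API

Orientations are given as [roll, pitch, yaw] about the fixed x, y, z axes, in that order (R = Rz(yaw) Ry(pitch) Rx(roll)).
In Python, from cell import monitor, cams, ctrl gives the robot as it stands.
- The arm moves only by the tool drive_tool, never from a script. Its argument "motion" is a list of rows, each an object with "fingers": the opening, from 0 (shut) to 1 (fully open); "linear": the shift along the tool's x, y, z in m, a list of three; "twist": the turn about the tool's z in rad. In form: [{"fingers": fingers, "linear": [x, y, z], "twist": twist}, ...]. A call has 1 to 5 rows; each row shifts and turns the commanded pose from where the row before left it, along the tool's axes as they then stand; what a row does not reach is not made up. A row lasts 1/12 s, in which the tool goes at most 41.7 mm and 7.16 degrees, less where a joint would pass 70% of its speed; a pose out of reach is approached as far as the arm can. A call with a gripper value outside its range is refused whole. The fingers move at their own pace and stop on an object; the grip force is fixed at half the most. Time passes only in rows, so rows that do not move let the fingers close. It gives the time, the measured TCP pose, the force, the opening and the grip force at its end, in the units of the state.
- monitor.read_state(): the state, without advancing time (a new reading comes with each control period).
- cams.get_image(name): name is "scene" or "top" or "wrist"; returns a dict with "color" (480x640x3 uint8, blue, green, red), "K" (3x3 intrinsics, pixels), "R" (3x3) and "t" (3): a world point X has camera coordinates R X + t. Camera axes: x right, y down, z forward; pixel columns grow to the right and rows downward; lengths in mm; the calibration is good to about 2 mm. A picture is of the moment at which its call begins. There is no depth.
- ctrl.finish_job(): hands the job in; it is judged then, once.
The state is a dict: "clock": time; "qpos": joint angles; "qd": joint speeds; "tau": joint torques, N m; "eef_pos": TCP position; "tool_rot": TCP orientation; "force": force on the tool from outside, world axes, zero at the start; "torque": the same for the moment, N m; "width": finger opening in mm; "gripper_force": force on a finger pad.
Only numpy, scipy, OpenCV 4.12 (cv2) and the standard library are available. Lean on these libraries where they do the work, as an engineer would, in place of code of your own. Each camera call takes 0.05 s, during which the arm holds its last target. There are 200 camera calls.

### The job

Slide the door of the low turquoise cupboard fully open until it stops; only half of the top ever opens, so the rolling pin lying inside is longer than the opening: tilt it and draw it out slantwise, red handle first. Finish with the pin still held in the gripper, level and about a hand's breadth above the middle of the marble rolling board, touching nothing else. Leave the door open and everything else where it stands.

Things in the scene. Friction and masses are not known exactly. Their poses are not given: they have to be found in the camera images.
- cupboard: low turquoise wooden cupboard fixed to the counter, 266 (its x) x 536 (its y) mm, rim 110 mm high all round, walls 18 mm; origin at the centre of its underside, on the counter. Inside 230 (x) x 500 (y) mm, floor 24 mm above the counter. Over y -250..0 its top is a fixed board, underside 95 mm above the counter; over y 0..250 is the way in, shut by a sliding door that runs above the fixed board
- opening (a point): centre of the opening, at rim height (110 mm above the counter), when the door is fully open: 230 (cupboard's x) x 245 mm (its y), from y = +5 mm (the door's edge; the fixed board ends at 0) to +250 mm (end wall)
- door (a joint): travel of the flat sliding door (252 x 255 x 8 mm, upper face 111 mm above the counter) in m: 0 shut, 0.25 fully open against its stop; it slides towards the cupboard's -y, with a steady friction of about 2.5 N, and stays where it is left
- door_knob (a point): top centre of the door's brass knob: a cap of 22 mm diameter and 16 mm height, on a neck of 16 mm diameter; it stands 26 mm above the door's upper face, in the middle of the door (127 mm from each end of the door along y)
- pin: wooden rolling pin, 350 mm long, lying on the cupboard's inner floor roughly along the cupboard's y; its origin is on its axis at mid-length (also its centre of mass), its y axis runs along it towards the red handle. Cylindrical belly of 36 mm diameter and 190 mm length in the middle, handles of 20 mm diameter with round ends of 26 mm. Weighs about 0.24 kg
- pin_red_end (a point): tip of the pin's red handle, 175 mm from its middle; at the start it lies in the half of the cupboard that the door uncovers
- pin_dark_end (a point): tip of the pin's dark handle, 175 mm from its middle; at the start it lies under the fixed half of the top
- board: round white marble rolling board on a smaller round foot, 220 mm diameter, 40 mm high; origin at the centre of its underside
- spoon: flat steel slotted spoon lying on the cupboard's inner floor, along its +x side: 300 mm long, head of 62 mm diameter under the fixed half, handle 12 mm wide and 5 mm high; origin 90 mm from the head's centre along the handle, on its underside. To be left alone
- tiffin: steel three-tier tiffin carrier, 124 mm diameter, 225 mm high with its wire handle; origin at its foot. To be left alone
- jar: closed green ceramic jar, 112 mm diameter, 156 mm high; origin at its foot. To be left alone
- plastic_box: clear plastic box with clear lid on a white rim, 122 x 182 x 80 mm; origin at its foot. To be left alone
- tray: bamboo tray, 160 x 240 x 30 mm with low handles; origin at its underside. To be left alone
- bowl: small steel bowl on the tray, 90 mm diameter, 45 mm high; origin at its foot. To be left alone

How it is judged (in metres and radians):
On the way, in this order (a step that is already met when the one before it is completed fails the run):
1. the door is slid fully open (within 6 mm of its stop) (value of joint door above 0.244 m), for 0.2 s.
2. the pin is on the slant through the opening, its red end risen above the rim while its dark end is still down inside under the fixed half (z of pin_red_end in the frame of cupboard above 0.105 m and z of pin_dark_end in the frame of cupboard below 0.095 m and y of pin_dark_end in the frame of cupboard below 0 m), for 0.1 s.
At the end, for the whole second after the job is handed in: the pin is held still in the fingers, level within 11 degrees, its middle within 50 mm of the board's centre seen from above, its axis 50 to 180 mm above the board's face, touching no other listed thing; the door is still open (within 15 mm of its stop) (horizontal distance between pin and board below 0.05 m and height (world z) of each of pin_red_end, pin_dark_end above 0.08 m and height (world z) of pin between 0.09 and 0.22 m and angle between pin's own y axis and vertical between 1.37 and 1.77 rad and contact force between the fingers and pin above 1 N and contact force between pin and board below 0.2 N and contact force between pin and cupboard below 0.2 N and linear speed of pin below 0.03 m/s and value of joint door above 0.235 m and contact force between pin and tiffin below 0.2 N and contact force between pin and jar below 0.2 N and contact force between pin and plastic_box below 0.2 N and contact force between pin and tray below 0.2 N and contact force between pin and bowl below 0.2 N and contact force between pin and spoon below 0.2 N); the arm keeps its last pose, push and grip.
It fails at once if another thing is shifted by more than 30 mm (distance of any of spoon, board, tiffin, jar, plastic_box, tray, bowl from where it was at the start of the episode above 0.03 m).
It also fails if it takes over 61 s, if anything falls off the work surface, if the arm or the gripper's body presses on something with over 40 N, if the wrist force passes 120 N, or if a joint passes its speed limit or range.

## Working session

There is one attempt and no reset: what is moved stays moved. The work goes in short steps, Python scripts to look and compute and a tool call to move; the robot and the scene stay as the last step left them, time stands still between calls to the robot, and variables do not carry over. Pictures are saved under pics/ and viewed, at most 12 in all, crops included, and the job is handed in when it is done.

Besides the shell and the picture viewer there is one more tool, called after "Emit:" by a JSON object that holds its "method" and its "body", one argument or row to a line. drive_tool: Moves the arm, as the interface text tells. Its arguments: {"type":"object","properties":{"motion":{"type":"array"}},"required":["motion"]}

```bash
mkdir -p pics; ls
python3 - <<'E'
from cell import monitor, cams, ctrl
import cv2, numpy as np, pickle
print(monitor.read_state())
for n in ("scene","top"):
    d=cams.get_image(n); cv2.imwrite(f"pics/{n}0.png",d["color"]); pickle.dump(d,open(f"pics/{n}0.pkl","wb")); print(n,d["K"].tolist(),d["R"].round(4).tolist(),d["t"])
E
```

```text
pics
{'clock': 0.0, 'qpos': array([ 1.0612097 ,  0.62932629,  0.03843326,  1.51838623, -0.0269907 ,
        0.99628572, -0.01996537]), 'qd': array([ 1.56338723e-03,  1.86287288e-04,  3.66013095e-04,  1.16068782e-06,
        9.43150387e-06, -1.45008404e-03,  6.19958384e-04]), 'tau': array([-1.16331736e-03, -5.63414598e+01,  1.22581411e+00, -1.93450963e+01,
        1.10399147e-02,  1.02963770e-02,  9.73337166e-06]), 'eef_pos': array([ 278.81430426, -586.39543213,  195.49601486]), 'tool_rot': array([-3.13970502e+00,  2.68557428e-05,  4.43832960e-01]), 'force': array([ 0.08607403,  0.60868792, -0.21292958]), 'torque': array([ 0.00917332,  0.00101749, -0.00304617]), 'gripper_force': 0.0, 'width': 85.52233488764293}
scene [[461.9364759360006, 0.0, 316.49019513456994], [0.0, 461.9364759360006, 238.53433347192023], [0.0, 0.0, 1.0]] [[-0.0807, 0.9967, -0.0094], [0.7585, 0.0553, -0.6494], [-0.6467, -0.0595, -0.7604]] [ -93.96950386 -400.26714067 1371.29543119]
top [[463.03345122239074, 0.0, 323.21875682864595], [0.0, 463.03345122239074, 236.83609982229117], [0.0, 0.0, 1.0]] [[0.0124, -0.9999, -0.0093], [-0.9929, -0.0112, -0.1184], [0.1182, 0.0107, -0.9929]] [164.03378554 608.75521604 943.61197819]
```

View pics/top0.png

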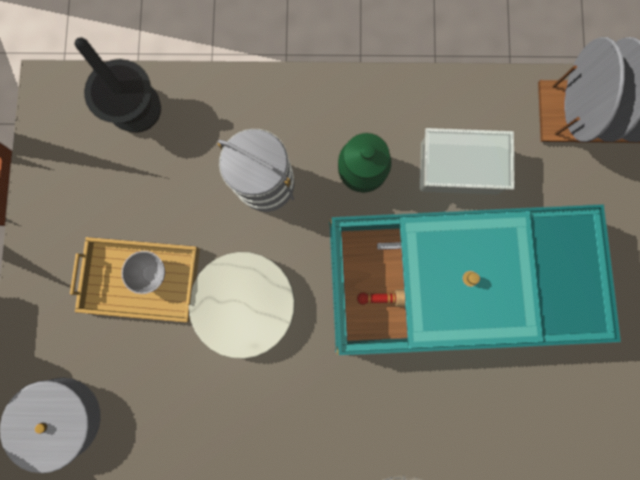

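View pics/scene0.png

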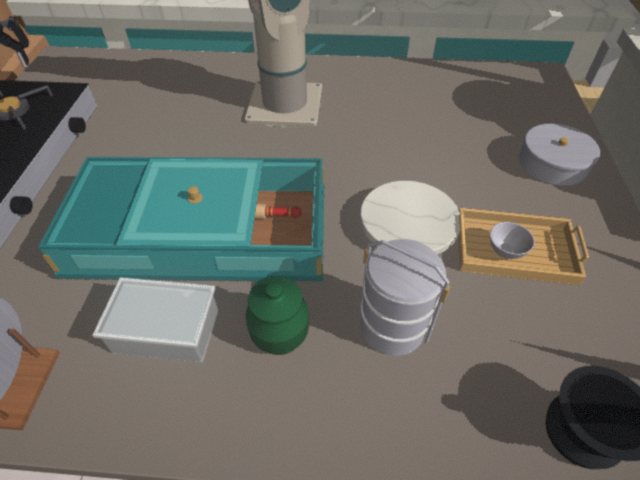

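Top view: the cupboard spans about (333–617, 207–352), with the door partly open. The knob is at (472,279), the red pin tip at (362,298) and the board at (242,304). In the scene view the knob is at (194,195), the red tip at (298,212) and the board at (410,215).

```bash
cat > h.py <<'E'
import cv2, numpy as np, pickle
def load(n): return pickle.load(open(f"pics/{n}.pkl","rb"))
def ray(d,u,v):
    C=-d["R"].T@d["t"]; r=d["R"].T@np.linalg.inv(d["K"])@np.array([u,v,1.]); return C,r/np.linalg.norm(r)
def onz(d,u,v,z):
    C,r=ray(d,u,v); return C+r*(z-C[2])/r[2]
def tri(a,pa,b,pb):
    C1,r1=ray(a,*pa); C2,r2=ray(b,*pb)
    s=np.linalg.lstsq(np.c_[r1,-r2],C2-C1,rcond=None)[0]; p,q=C1+s[0]*r1,C2+s[1]*r2
    return (p+q)/2,np.linalg.norm(p-q)
def proj(d,X):
    c=d["R"]@np.asarray(X,float)+d["t"]; return (d["K"]@(c/c[2]))[:2]
def mask(d,lo,hi,big=True):
    m=cv2.inRange(cv2.cvtColor(d["color"],cv2.COLOR_BGR2HSV),lo,hi)
    n,l,s,c=cv2.connectedComponentsWithStats(m)
    return (l==1+np.argmax(s[1:,4])).astype(np.uint8)
E
python3 - <<'E'
from h import *
t,s=load("top0"),load("scene0")
print("cams",-t["R"].T@t["t"],-s["R"].T@s["t"])
for n,d in(("top",t),("scene",s)):
    m=mask(d,(80,80,40),(98,255,255)); c=max(cv2.findContours(m,0,2)[0],key=cv2.contourArea)
    print(n,"cup",cv2.approxPolyDP(cv2.convexHull(c),5,True)[:,0].tolist())
    m=mask(d,(8,130,120),(25,255,255))
    m=cv2.inRange(cv2.cvtColor(d["color"],cv2.COLOR_BGR2HSV),(0,170,90),(6,255,255))
    nn,l,st,ce=cv2.connectedComponentsWithStats(m); print("red",[(x.tolist(),y.round(1).tolist()) for x,y in zip(st,ce) if x[4]>15][1:])
    print("board", end=" ")
m=mask(t,(15,10,170),(45,70,255)); c=max(cv2.findContours(m,0,2)[0],key=cv2.contourArea); e=cv2.fitEllipse(c); print(e,onz(t,*e[0],40))
print("knob",tri(t,(472,278.5),s,(194,193)))
im=t["color"][195:365,325:625]; cv2.imwrite("pics/c1.png",cv2.resize(im,None,fx=2.6,fy=2.6,interpolation=2))
im=s["color"][145:285,40:335]; cv2.imwrite("pics/c2.png",cv2.resize(im,None,fx=2.6,fy=2.6,interpolation=2))
E
```

```text
cams [ 490.82710119  160.70528025 1010.52270181] [1182.82922106  197.43128842  781.94061879]
top cup [[603, 205], [619, 341], [339, 353], [332, 217]]
red [([371, 293, 16, 10, 139], [378.5, 297.8]), ([359, 294, 9, 10, 72], [363.0, 298.4])]
board scene cup [[39, 245], [87, 157], [321, 159], [321, 280], [57, 277]]
red [([273, 207, 14, 8, 78], [279.1, 210.7])]
board ((241.2025146484375, 304.86541748046875), (100.79666900634766, 106.39213562011719), 19.061071395874023) [462.12268142 339.86342811  40.        ]
knob (array([ 519.84107487, -113.93903715,  124.72942044]), np.float64(0.92575040815481))
```

View pics/c1.png

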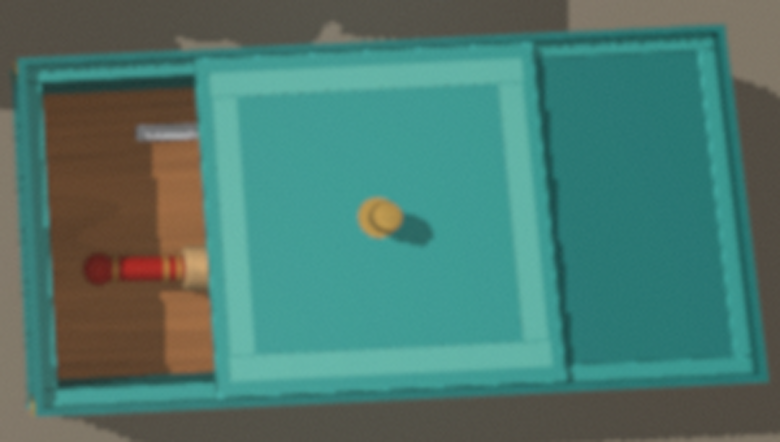

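The crop shows the rim's outer corners at about (331,217), (604,205), (620,341) and (340,353) in full-image pixels. The door's left edge runs from (401,217) to (408,347), with the spoon handle end at (378,246).

Run:
```python
from h import *
t,s=load("top0"),load("scene0")
P=[onz(t,*p,110)[:2] for p in((332,218),(604,205.5),(620,341.5),(341,353.3))]
for i in range(4): print(P[i].round(1),np.linalg.norm(P[i]-P[i-1]).round(1))
S=[onz(s,*p,110)[:2] for p in((321,159.5),(87,157.5),(321.5,262))]
print(np.array(S).round(1),np.linalg.norm(S[0]-S[1]))
# fit rigid: cupboard frame corners: +x is away (top of image), +y left
L=np.array([[133,268],[133,-268],[-133,-268],[-133,268.]]); P=np.array(P)
c=P.mean(0); H=(L.T@(P-c)); yaw=np.arctan2(H[0,1]-H[1,0],H[0,0]+H[1,1]); R=np.array([[np.cos(yaw),-np.sin(yaw)],[np.sin(yaw),np.cos(yaw)]])
print("cup",c,yaw,(P-c-L@R.T).round(1).tolist())
loc=lambda X:(R.T@(np.asarray(X)[:2]-c)).round(1)
print("knob",loc(onz(t,471.8,278.3,137)),onz(t,471.8,278.3,137), "scene tri top", loc(tri(t,(472,278.5),s,(194,193))[0]))
for n,p,z in(("redtip",(357.5,298.5),42),("redball c",(363,298.4),42),("belly edge",(405,297.5),42),("handle",(378.5,297.8),42),("bellyend",(396,298),42),("door L1",(401,218),111),("door L2",(408,346),111),("spoon end",(378,246),29),("fixed/door R",(532,212),111)):
    X=onz(t,*p,z); print(n,X.round(1),loc(X))
print("red scene",loc(onz(s,279.1,210.7,42)),loc(onz(s,300,212,42)))
X=tri(t,(363,298.4),s,(296.5,212)); print(X,loc(X[0]))
np.savez("cup.npz",c=c,R=R,yaw=yaw)
W=lambda l:(c+R@np.array(l)).round(1)
for l in((0,-122),(0,0),(0,60),(0,125)): print(l,W(l),np.linalg.norm(W(l)))
```

```text
[635.6 153.6] 260.8
[ 666.2 -380. ] 534.5
[ 404.6 -394.8] 262.1
[375.5 133.9] 529.4
[[ 378.6  136.1]
 [ 408.4 -393.5]
 [ 667.1  158.5]] 530.4051005278947
cup [ 520.47579176 -121.82645602] 0.058089700485269374 [[-2.1, 0.2], [-2.6, 1.6], [1.3, 2.3], [3.4, -4.1]]
knob [-0.  12.6] [ 519.73563184 -109.29782933  137.        ] scene tri top [-0.2  7.9]
redtip [478.3  98.5  42. ] [-29.3 222.5]
redball c [478.6  87.2  42. ] [-29.6 211.1]
belly edge [4.816e+02 3.000e-01 4.200e+01] [-31.7 124.1]
handle [480.3  55.1  42. ] [-29.9 178.9]
bellyend [480.3  18.9  42. ] [-31.9 142.8]
door L1 [636.9  18.2 111. ] [124.4 133.1]
door L2 [390.9   6.8 111. ] [-121.9  135.9]
spoon end [589.4  54.5  29. ] [ 79.  172.1]
fixed/door R [ 651.6 -238.3  111. ] [ 124.1 -123.9]
red scene [-32. 174.] [-28.6 220.7]
(array([478.55507101,  87.97400683,  40.826116  ]), np.float64(1.8084553363019213)) [-29.7 211.9]
(0, -122) [ 527.6 -243.6] 581.1219493359376
(0, 0) [ 520.5 -121.8] 534.5610255153288
(0, 60) [517.  -61.9] 520.6924332079351
(0, 125) [513.2   3. ] 513.2087684363938
```

View pics/c2.png

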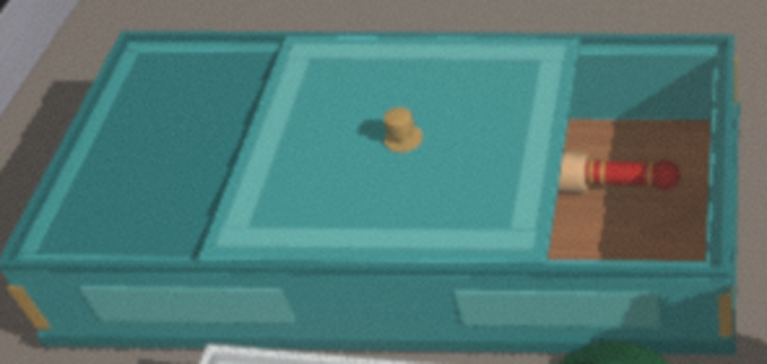

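The scene crop agrees with this: pin axis at cupboard x ≈ -30, red tip at y ≈ +223 and door edge at y ≈ +134, so about 129 mm of door travel remains. Next I turn the tool so its x axis lies along the cupboard's y.

Emit:
{"method": "drive_tool", "body": {
  "motion": [
    {"fingers": 1,"linear": [0,0,0],"twist": -0.1185},
    {"fingers": 1,"linear": [0,0,0],"twist": -0.1185},
    {"fingers": 1,"linear": [0,0,0],"twist": -0.1185},
    {"fingers": 1,"linear": [0,0,0],"twist": -0.1185},
    {"fingers": 1,"linear": [0,0,0],"twist": -0.1185}
  ]
}}

```text
clock: 0.52
eef_pos: [278.9, -586.7, 195.9]
tool_rot: [-3.141, -0.0, 1.042]
force: [0.5, -0.6, 0.6]
width: 85.1
gripper_force: 0.0
```

Emit:
{"method": "drive_tool", "body": {
  "motion": [
    {"fingers": 1,"linear": [0,0,0],"twist": -0.1185},
    {"fingers": 1,"linear": [0,0,0],"twist": -0.1185},
    {"fingers": 1,"linear": [0,0,0],"twist": -0.1185},
    {"fingers": 1,"linear": [0,0,0],"twist": -0.1185},
    {"fingers": 1,"linear": [0,0,0],"twist": -0.1185}
  ]
}}

```text
clock: 0.93
eef_pos: [278.8, -586.7, 195.9]
tool_rot: [-3.141, -0.001, 1.635]
force: [0.0, -0.7, -0.3]
width: 85.6
gripper_force: 0.0
```

```bash
cat > st.py <<'E'
import numpy as np
from cell import monitor
z=np.load("cup.npz"); s=monitor.read_state(); p=s["eef_pos"]
print("t",round(s["clock"],2),"world",p.round(1),"cup",(z["R"].T@(p[:2]-z["c"])).round(1),"rpy",s["tool_rot"].round(4),"want yaw",(z["yaw"]+np.pi/2).round(4),"F",s["force"].round(1),"w",round(s["width"],1),"g",round(s["gripper_force"],1),"q",s["qpos"].round(2))
E
python3 st.py
```

```text
t 0.93 world [ 278.8 -586.7  195.9] cup [-268.2 -450.1] rpy [-3.1411e+00 -1.0000e-03  1.6346e+00] want yaw 1.6289 F [ 0.  -0.7 -0.3] w 85.6 g 0.0 q [ 1.25  0.64 -0.29  1.51  0.2   1.02  0.98]
```

Emit:
{"method": "drive_tool", "body": {
  "motion": [
    {"fingers": 0.7,"linear": [0.0305,0.0179,0],"twist": 0.005},
    {"fingers": 0.7,"linear": [0.0305,0.0179,0],"twist": 0},
    {"fingers": 0.7,"linear": [0.0305,0.0179,0],"twist": 0},
    {"fingers": 0.7,"linear": [0.0305,0.0179,0],"twist": 0},
    {"fingers": 0.7,"linear": [0.0305,0.0179,0],"twist": 0}
  ]
}}

```text
clock: 1.35
eef_pos: [360.4, -428.2, 196.1]
tool_rot: [-3.141, -0.001, 1.623]
force: [0.4, 0.4, 0.7]
width: 59.7
gripper_force: 0.0
```

Emit:
{"method": "drive_tool", "body": {
  "motion": [
    {"fingers": 0.7,"linear": [0.0305,0.0179,0],"twist": 0},
    {"fingers": 0.7,"linear": [0.0305,0.0179,0],"twist": 0},
    {"fingers": 0.7,"linear": [0.0305,0.0179,0],"twist": 0},
    {"fingers": 0.7,"linear": [0.0305,0.0179,0],"twist": 0},
    {"fingers": 0.7,"linear": [0.0305,0.0179,0],"twist": 0}
  ]
}}

```text
clock: 1.77
eef_pos: [441.8, -271.3, 196.2]
tool_rot: [-3.141, -0.0, 1.624]
force: [-0.5, -0.7, -0.2]
width: 59.4
gripper_force: 0.0
```

Emit:
{"method": "drive_tool", "body": {
  "motion": [
    {"fingers": 0.7,"linear": [0.0305,0.0179,0],"twist": 0},
    {"fingers": 0.7,"linear": [0.0305,0.0179,0],"twist": 0},
    {"fingers": 0.7,"linear": [0.0305,0.0179,0],"twist": 0},
    {"fingers": 0.7,"linear": [0.0305,0.0179,0],"twist": 0},
    {"fingers": 0.7,"linear": [0.0305,0.0179,0],"twist": 0}
  ]
}}

```text
clock: 2.18
eef_pos: [523.1, -114.3, 196.2]
tool_rot: [-3.141, -0.0, 1.624]
force: [-0.2, -0.4, 0.3]
width: 59.9
gripper_force: 0.0
```

```bash
python3 st.py
```

```text
t 2.18 world [ 523.1 -114.3  196.2] cup [3.1 7.4] rpy [-3.141  -0.      1.6236] want yaw 1.6289 F [-0.2 -0.4  0.3] w 59.9 g 0.0 q [ 0.39  0.48 -0.33  1.83  0.2   0.86  0.02]
```

Now down 76 mm onto the knob with a small correction, then close.

Emit:
{"method": "drive_tool", "body": {
  "motion": [
    {"fingers": 0.7,"linear": [0,-0.003,0.02],"twist": -0.005},
    {"fingers": 0.7,"linear": [0,0,0.02],"twist": 0},
    {"fingers": 0.7,"linear": [0,0,0.02],"twist": 0},
    {"fingers": 0.7,"linear": [0,0,0.016],"twist": 0},
    {"fingers": 0.7,"linear": [0,0,0],"twist": 0}
  ]
}}

```text
clock: 2.6
eef_pos: [517.1, -115.6, 117.4]
tool_rot: [-3.135, -0.002, 1.629]
force: [-0.4, -0.3, -0.1]
width: 59.9
gripper_force: 0.0
```

Emit:
{"method": "drive_tool", "body": {
  "motion": [
    {"fingers": 0,"linear": [0,0,0],"twist": 0},
    {"fingers": 0,"linear": [0,0,0],"twist": 0},
    {"fingers": 0,"linear": [0,0,0],"twist": 0},
    {"fingers": 0,"linear": [0,0,0],"twist": 0},
    {"fingers": 0,"linear": [0,0,0],"twist": 0}
  ]
}}

```text
clock: 3.02
eef_pos: [520.4, -116.2, 121.3]
tool_rot: [3.14, 0.0, 1.629]
force: [0.4, -0.1, -0.0]
width: 0.3
gripper_force: 0.0
```

```bash
python3 st.py
```

```text
t 3.02 world [ 520.4 -116.2  121.3] cup [0.3 5.6] rpy [3.1400e+00 5.0000e-04 1.6286e+00] want yaw 1.6289 F [ 0.4 -0.1 -0. ] w 0.3 g 0.0 q [ 0.36  0.58 -0.29  1.92  0.25  0.68 -0.02]
```

Run:
```python
from cell import cams
import cv2,pickle,numpy as np
o=[]
for n in ("scene","top","wrist"):
    d=cams.get_image(n); pickle.dump(d,open(f"pics/{n}1.pkl","wb")); o.append(d["color"])
a=cv2.resize(o[0][120:300,40:340],(800,480)); cv2.imwrite("pics/a.png",cv2.resize(np.vstack([np.hstack([o[0],o[1]]),np.hstack([o[2],cv2.resize(a,(640,480))])]),(800,600)))
```

```text
(no output)
```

View pics/a.png

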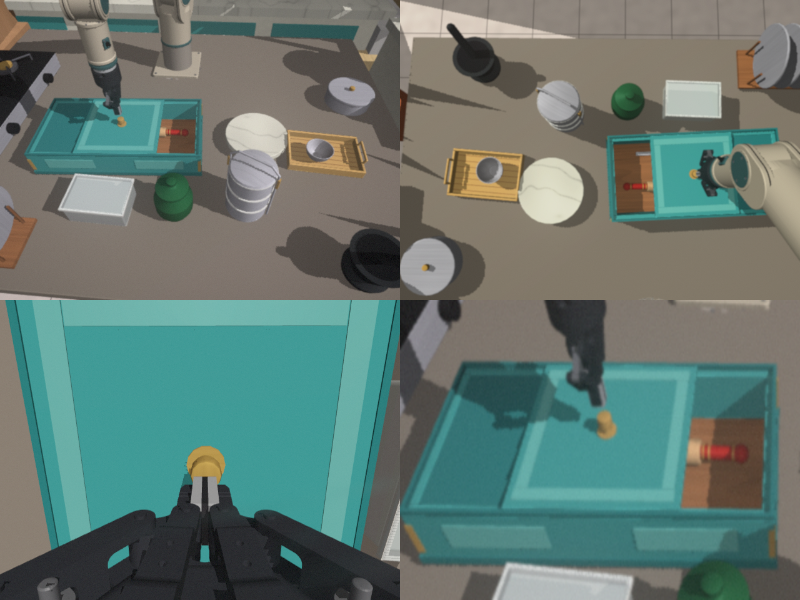

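Run:
```python
from h import *
for n in("scene","top","wrist"):
    d=load(n+"1")
    print(n,"tcp",proj(d,(520.4,-116.2,121.3)).round(1),"knob137 at cup y8",proj(d,(520,-113.8,137)).round(1),"base",proj(d,(520,-113.8,111)).round(1))
    m=cv2.inRange(cv2.cvtColor(d["color"],cv2.COLOR_BGR2HSV),(12,120,90),(25,255,255))
    nn,l,st,ce=cv2.connectedComponentsWithStats(m); print([(x.tolist(),y.round(1).tolist()) for x,y in zip(st,ce) if x[4]>40][1:])
w=load("wrist1");t=load("top1")
im=[cv2.resize(t["color"][250:310,430:530],(800,480),interpolation=2)[:,:400],cv2.resize(load("scene1")["color"][150:225,145:245],(400,300),interpolation=2)]
im[0]=cv2.resize(t["color"][240:315,440:540],(400,300),interpolation=2)
cv2.imwrite("pics/b.png",np.hstack(im))
for y in(8,20,28):
  c=np.load("cup.npz"); X=np.r_[c["c"]+c["R"]@[0,y],137]; print(y,[proj(load(k+"1"),X).round(1).tolist() for k in("scene","top","wrist")])
```

```text
scene tcp [193.4 194.4] knob137 at cup y8 [193.  188.7] base [195.7 197.9]
[([0, 97, 20, 14, 198], [8.5, 103.0]), ([189, 188, 12, 14, 88], [194.6, 194.1]), ([260, 193, 16, 23, 134], [268.3, 200.3]), ([253, 218, 19, 26, 298], [262.7, 231.9]), ([496, 223, 88, 61, 1503], [542.9, 256.9]), ([44, 256, 13, 14, 42], [50.5, 262.7]), ([0, 348, 59, 81, 1563], [25.5, 387.8])]
top tcp [472.9 278.2] knob137 at cup y8 [474.2 278.2] base [470.  278.6]
[([539, 80, 36, 61, 1550], [552.7, 111.2]), ([343, 231, 63, 109, 5268], [372.5, 286.1]), ([76, 238, 121, 84, 6542], [136.2, 281.5]), ([71, 254, 10, 40, 120], [74.4, 273.7]), ([464, 272, 11, 13, 107], [468.7, 278.1]), ([36, 424, 9, 9, 65], [39.9, 428.0])]
wrist tcp [327.7 273. ] knob137 at cup y8 [327.1 280.6] base [327.1 260.9]
[([299, 234, 61, 60, 2529], [329.4, 260.4])]
8 [[193.0, 188.7], [474.2, 278.2], [327.1, 280.6]]
20 [[198.9, 188.8], [467.8, 278.5], [327.1, 253.6]]
28 [[202.8, 188.8], [463.6, 278.7], [327.1, 234.9]]
```

View pics/b.png

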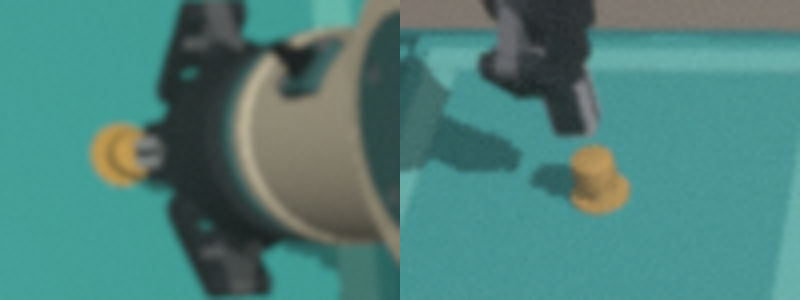

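```bash
python3 st.py
python3 - <<'E'
from h import *
s,t,w=load("scene1"),load("top1"),load("wrist1")
print("tip",tri(t,(477,278.2),s,(188.8,182.5)))
c=np.load("cup.npz")
for p in((468.7,278.1),(467,278)): 
  for q in((194.6,194.1),(193.5,189)): X=tri(t,p,s,q); print("knob",X,c["R"].T@(X[0][:2]-c["c"]))
# wrist circle knob top
for z in(115,125,137): X=onz(w,329.4,263,z); print(z,X,c["R"].T@(X[:2]-c["c"]))
E
```

```text
t 3.17 world [ 520.1 -116.1  120.9] cup [-0.1  5.7] rpy [3.1409e+00 3.0000e-04 1.6287e+00] want yaw 1.6289 F [-0.3  0.5  0.4] w -0.2 g 0.0 q [ 0.36  0.58 -0.29  1.92  0.25  0.68 -0.02]
tip (array([ 519.90683048, -116.34668316,  153.21946536]), np.float64(4.864242111742396))
knob (array([ 520.95450138, -110.62146595,  122.46499835]), np.float64(5.25260226492617)) [ 1.12843068 11.15829779]
knob (array([ 520.78750692, -108.15384775,  136.44287209]), np.float64(8.66987319678318)) [ 1.10498049 13.63144898]
knob (array([ 521.35888694, -108.88518253,  122.68630037]), np.float64(8.278956957551893)) [ 1.63293762 12.86817514]
knob (array([ 521.19746321, -106.43537418,  136.67653382]), np.float64(11.647069741772798)) [ 1.61401478 15.32322309]
115 [ 521.05898011 -113.43170151  115.        ] [1.06957923 8.34673662]
125 [ 520.80470388 -110.02211308  125.        ] [ 1.0136825  11.76533651]
137 [ 520.49957242 -105.93060697  137.        ] [ 0.94660643 15.86765637]
```

The triangulated fingertips are around z ≈ 150 rather than 121, so they shut above the knob. I'll feel for the knob top with the shut fingers to calibrate the height.

Emit:
{"method": "drive_tool", "body": {
  "motion": [
    {"fingers": 0,"linear": [0.004,0,0.004],"twist": 0},
    {"fingers": 0,"linear": [0,0,0.002],"twist": 0},
    {"fingers": 0,"linear": [0,0,0],"twist": 0}
  ]
}}

```text
clock: 3.42
eef_pos: [519.1, -111.5, 113.8]
tool_rot: [-3.14, -0.0, 1.629]
force: [-0.0, -0.4, 0.6]
width: 0.0
gripper_force: 0.0
```

Emit:
{"method": "drive_tool", "body": {
  "motion": [
    {"fingers": 0,"linear": [0,0,0.003],"twist": 0},
    {"fingers": 0,"linear": [0,0,0],"twist": 0}
  ]
}}

```text
clock: 3.58
eef_pos: [519.3, -112.0, 110.9]
tool_rot: [-3.141, -0.0, 1.629]
force: [-0.6, 0.3, -0.3]
width: 0.2
gripper_force: 0.0
```

Emit:
{"method": "drive_tool", "body": {
  "motion": [
    {"fingers": 0,"linear": [0,0,0.003],"twist": 0},
    {"fingers": 0,"linear": [0,0,0],"twist": 0}
  ]
}}

```text
clock: 3.75
eef_pos: [519.4, -112.1, 107.9]
tool_rot: [-3.141, -0.0, 1.629]
force: [0.3, -0.6, -0.5]
width: 0.0
gripper_force: 0.0
```

Emit:
{"method": "drive_tool", "body": {
  "motion": [
    {"fingers": 0,"linear": [0,0,0.003],"twist": 0},
    {"fingers": 0,"linear": [0,0,0],"twist": 0}
  ]
}}

```text
clock: 3.92
eef_pos: [519.3, -112.1, 105.0]
tool_rot: [-3.141, -0.0, 1.629]
force: [-0.1, 0.3, 0.9]
width: 0.4
gripper_force: 0.0
```

Emit:
{"method": "drive_tool", "body": {
  "motion": [
    {"fingers": 0,"linear": [0,0,0.003],"twist": 0},
    {"fingers": 0,"linear": [0,0,0],"twist": 0}
  ]
}}

```text
clock: 4.08
eef_pos: [519.8, -112.0, 102.3]
tool_rot: [3.141, 0.0, 1.629]
force: [0.6, 0.2, 0.1]
width: 0.1
gripper_force: 0.0
```

```bash
python3 st.py
python3 - <<'E'
from cell import cams
import cv2,pickle,numpy as np
o=[]
for n in ("scene","top","wrist"):
    d=cams.get_image(n); pickle.dump(d,open(f"pics/{n}2.pkl","wb")); o.append(d["color"])
f=lambda a:cv2.resize(a,(400,300),interpolation=2)
cv2.imwrite("pics/d.png",np.vstack([np.hstack([f(o[0][150:225,145:245]),f(o[1][240:315,440:540])]),np.hstack([f(o[2]),f(o[2][200:350,220:420])])]))
E
```

```text
t 4.08 world [ 519.8 -112.   102.3] cup [-0.1  9.8] rpy [3.1413 0.     1.6288] want yaw 1.6289 F [0.6 0.2 0.1] w 0.1 g 0.0 q [ 0.35  0.6  -0.28  1.93  0.26  0.64 -0.04]
```

View pics/d.png

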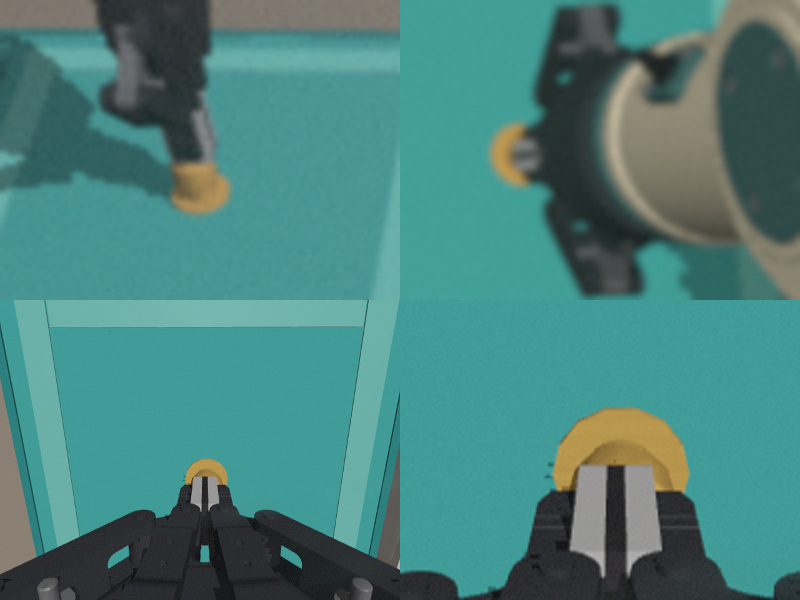

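The tips now sit just above the knob top in all three views. Continuing down in 2 mm steps until contact.

Emit:
{"method": "drive_tool", "body": {
  "motion": [
    {"fingers": 0,"linear": [0,0,0.002],"twist": 0},
    {"fingers": 0,"linear": [0,0,0],"twist": 0}
  ]
}}

```text
clock: 4.4
eef_pos: [519.8, -112.1, 102.1]
tool_rot: [3.141, 0.001, 1.629]
force: [-4.7, 1.0, 15.0]
width: -0.3
gripper_force: 8.0
```

Emit:
{"method": "drive_tool", "body": {
  "motion": [
    {"fingers": 0,"linear": [0,0,0.002],"twist": 0},
    {"fingers": 0,"linear": [0,0,0],"twist": 0}
  ]
}}

```text
clock: 4.57
eef_pos: [519.8, -112.1, 102.0]
tool_rot: [3.14, 0.002, 1.629]
force: [-8.5, 1.2, 33.0]
width: 0.1
gripper_force: 16.3
```

Emit:
{"method": "drive_tool", "body": {
  "motion": [
    {"fingers": 0,"linear": [0,0,0.002],"twist": 0},
    {"fingers": 0,"linear": [0,0,0],"twist": 0}
  ]
}}

```text
clock: 4.73
eef_pos: [519.9, -112.4, 101.9]
tool_rot: [3.14, 0.003, 1.628]
force: [-12.4, 1.3, 48.8]
width: 0.1
gripper_force: 24.5
```

Contact came at a reported z of 102.2 on the 137 mm knob top, so the real tips sit about 35 mm above the reported TCP, and I'll plan with that offset. Now I back off, open, go down over the knob and grip.

Emit:
{"method": "drive_tool", "body": {
  "motion": [
    {"fingers": 0,"linear": [0,0,-0.02],"twist": 0},
    {"fingers": 0.7,"linear": [0,0,-0.02],"twist": 0},
    {"fingers": 0.7,"linear": [0,0,0],"twist": 0},
    {"fingers": 0.7,"linear": [0,0,0],"twist": 0},
    {"fingers": 0.7,"linear": [0,0,0],"twist": 0}
  ]
}}

```text
clock: 5.15
eef_pos: [519.1, -112.1, 136.0]
tool_rot: [-3.141, -0.0, 1.629]
force: [-1.2, 0.4, -0.2]
width: 48.2
gripper_force: 0.0
```

Emit:
{"method": "drive_tool", "body": {
  "motion": [
    {"fingers": 0.7,"linear": [0,0,0.014],"twist": 0},
    {"fingers": 0.7,"linear": [0,0,0.014],"twist": 0},
    {"fingers": 0.7,"linear": [0,0,0.014],"twist": 0},
    {"fingers": 0.7,"linear": [0,0,0.01],"twist": 0},
    {"fingers": 0.7,"linear": [0,0,0],"twist": 0}
  ]
}}

```text
clock: 5.57
eef_pos: [517.3, -111.7, 81.6]
tool_rot: [-3.136, -0.001, 1.629]
force: [0.4, -0.4, -0.5]
width: 60.2
gripper_force: 0.0
```

Emit:
{"method": "drive_tool", "body": {
  "motion": [
    {"fingers": 0,"linear": [0,0,0],"twist": 0},
    {"fingers": 0,"linear": [0,0,0],"twist": 0},
    {"fingers": 0,"linear": [0,0,0],"twist": 0},
    {"fingers": 0,"linear": [0,0,0],"twist": 0},
    {"fingers": 0,"linear": [0,0,0],"twist": 0}
  ]
}}

```text
clock: 5.98
eef_pos: [520.9, -112.0, 85.3]
tool_rot: [3.139, 0.0, 1.629]
force: [0.9, 0.3, 2.0]
width: 19.5
gripper_force: 58.7
```

```bash
python3 st.py
```

```text
t 5.98 world [ 520.9 -112.    85.3] cup [1.  9.7] rpy [3.1389e+00 4.0000e-04 1.6289e+00] want yaw 1.6289 F [0.9 0.3 2. ] w 19.5 g 58.7 q [ 0.34  0.63 -0.27  1.95  0.28  0.6  -0.05]
```

Emit:
{"method": "drive_tool", "body": {
  "motion": [
    {"fingers": 0,"linear": [-0.012,0,0],"twist": 0},
    {"fingers": 0,"linear": [-0.016,0,0],"twist": 0},
    {"fingers": 0,"linear": [-0.016,0,0],"twist": 0},
    {"fingers": 0,"linear": [-0.016,0,0],"twist": 0},
    {"fingers": 0,"linear": [-0.016,0,0],"twist": 0}
  ]
}}

```text
clock: 6.4
eef_pos: [525.4, -187.1, 85.3]
tool_rot: [3.139, -0.001, 1.63]
force: [1.9, 3.9, 3.6]
width: 19.3
gripper_force: 59.0
```

Emit:
{"method": "drive_tool", "body": {
  "motion": [
    {"fingers": 0,"linear": [-0.016,0,0],"twist": 0},
    {"fingers": 0,"linear": [-0.014,0,0],"twist": 0},
    {"fingers": 0,"linear": [-0.012,0,0],"twist": 0},
    {"fingers": 0,"linear": [-0.006,0,0],"twist": 0},
    {"fingers": 0,"linear": [0,0,0],"twist": 0}
  ]
}}

```text
clock: 6.82
eef_pos: [528.6, -238.9, 85.3]
tool_rot: [3.138, 0.003, 1.627]
force: [3.3, -2.0, 4.5]
width: 19.8
gripper_force: 59.2
```

Emit:
{"method": "drive_tool", "body": {
  "motion": [
    {"fingers": 0,"linear": [-0.003,0,0],"twist": 0},
    {"fingers": 0,"linear": [0,0,0],"twist": 0}
  ]
}}

```text
clock: 6.98
eef_pos: [528.6, -239.7, 85.3]
tool_rot: [3.138, 0.001, 1.629]
force: [2.9, -0.2, 5.3]
width: 19.3
gripper_force: 59.4
```

Emit:
{"method": "drive_tool", "body": {
  "motion": [
    {"fingers": 0,"linear": [-0.003,0,0],"twist": 0},
    {"fingers": 0,"linear": [0,0,0],"twist": 0}
  ]
}}

```text
clock: 7.15
eef_pos: [528.6, -240.4, 85.3]
tool_rot: [3.139, -0.001, 1.63]
force: [1.3, 4.1, 6.8]
width: 19.6
gripper_force: 59.5
```

```bash
python3 st.py
```

```text
t 7.15 world [ 528.6 -240.4   85.3] cup [   1.2 -118.8] rpy [ 3.1391e+00 -1.4000e-03  1.6297e+00] want yaw 1.6289 F [1.3 4.1 6.8] w 19.6 g 59.5 q [ 0.57  0.69 -0.29  1.81  0.29  0.68  0.17]
```

Emit:
{"method": "drive_tool", "body": {
  "motion": [
    {"fingers": 0,"linear": [-0.003,0,0],"twist": 0},
    {"fingers": 0,"linear": [0,0,0],"twist": 0}
  ]
}}

```text
clock: 7.32
eef_pos: [528.5, -240.3, 85.3]
tool_rot: [3.14, -0.005, 1.631]
force: [1.5, 9.8, 9.9]
width: 19.4
gripper_force: 59.7
```

Emit:
{"method": "drive_tool", "body": {
  "motion": [
    {"fingers": 0,"linear": [-0.003,0,0],"twist": 0},
    {"fingers": 0,"linear": [0,0,0],"twist": 0},
    {"fingers": 0,"linear": [0,0,0],"twist": 0}
  ]
}}

```text
clock: 7.57
eef_pos: [528.5, -240.2, 85.3]
tool_rot: [3.141, -0.008, 1.633]
force: [-0.9, 15.8, 12.7]
width: 19.7
gripper_force: 60.0
```

```bash
python3 st.py
```

```text
t 7.57 world [ 528.5 -240.2   85.3] cup [   1.1 -118.7] rpy [ 3.141  -0.0083  1.6329] want yaw 1.6289 F [-0.9 15.8 12.7] w 19.7 g 60.0 q [ 0.57  0.69 -0.3   1.81  0.29  0.69  0.18]
```

The door is hard against its stop (16 N reaction, no further travel). Release, go up, and look again from over the opening.

Emit:
{"method": "drive_tool", "body": {
  "motion": [
    {"fingers": 0.7,"linear": [0.0,0,0],"twist": 0},
    {"fingers": 0.7,"linear": [0,0,0],"twist": 0},
    {"fingers": 0.7,"linear": [0,0,0],"twist": 0},
    {"fingers": 0.7,"linear": [0,0,0],"twist": 0},
    {"fingers": 0.7,"linear": [0,0,-0.02],"twist": 0}
  ]
}}

```text
clock: 7.98
eef_pos: [524.0, -247.8, 101.2]
tool_rot: [-3.134, -0.003, 1.628]
force: [-0.9, -0.6, -0.5]
width: 59.6
gripper_force: 0.0
```

Emit:
{"method": "drive_tool", "body": {
  "motion": [
    {"fingers": 0.7,"linear": [0,0,-0.03],"twist": 0},
    {"fingers": 0.7,"linear": [0,0,-0.03],"twist": 0},
    {"fingers": 0.7,"linear": [0,0,-0.02],"twist": 0},
    {"fingers": 0.9,"linear": [0.0,0,0],"twist": 0}
  ]
}}

```text
clock: 8.32
eef_pos: [530.0, -249.6, 188.7]
tool_rot: [3.135, 0.004, 1.627]
force: [1.1, -0.1, 0.9]
width: 70.1
gripper_force: 0.0
```

```bash
python3 st.py
python3 - <<'E'
from cell import cams
import cv2,pickle,numpy as np
o=[]
for n in ("scene","top"):
    d=cams.get_image(n); pickle.dump(d,open(f"pics/{n}3.pkl","wb")); o.append(d["color"])
f=lambda a:cv2.resize(a,None,fx=2.6,fy=2.6,interpolation=2)
cv2.imwrite("pics/e.png",np.vstack([f(o[1][205:360,325:625]),f(o[0][150:225,35:335])]))
E
```

```text
t 8.32 world [ 530.  -249.6  188.7] cup [   2.1 -128.1] rpy [3.1348 0.004  1.6274] want yaw 1.6289 F [ 1.1 -0.1  0.9] w 70.1 g 0.0 q [ 0.61  0.56 -0.34  1.71  0.23  0.9   0.23]
```

View pics/e.png

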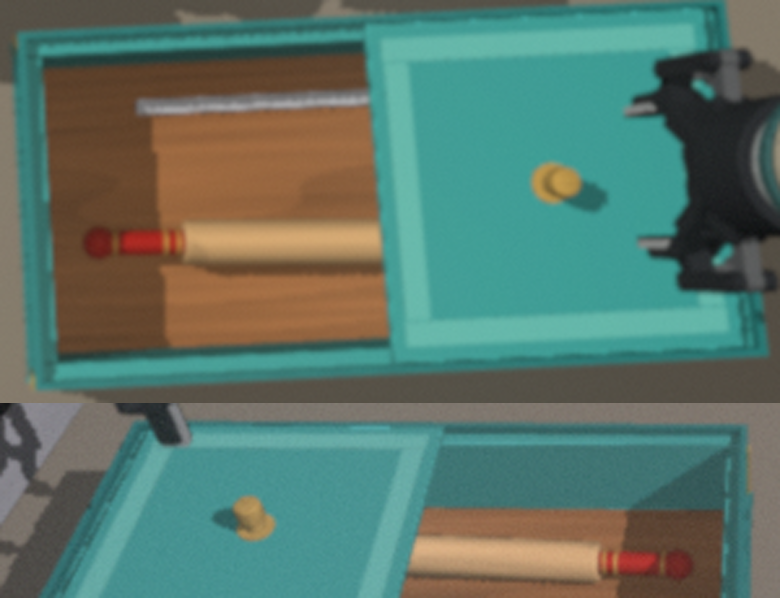

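The door edge is now at (372–390) in the top crop, so it is fully open. The pin's belly is visible from (183,242) to (382,242), and the spoon handle is well away at v≈103.

Run:
```python
from h import *
t,s=load("top3"),load("scene3"); c=np.load("cup.npz"); loc=lambda X:(c["R"].T@(X[:2]-c["c"])).round(1)
for n,(u,v),z in(("ball",(98,242),42),("bellyend",(183,243),42),("belly@door",(380,242),42),("door edge",(376,150),111),("knobtop",(566,181),137)):
    X=onz(t,325+u/2.6,205+v/2.6,z); print(n,X.round(1),loc(X))
print("tip",tri(t,(567.3,246.5),s,(106,164.2)))
# subpixel belly axis via mask of light wood
hsv=cv2.cvtColor(t["color"],cv2.COLOR_BGR2HSV); 
for u in(400,420,440,465):
    col=t["color"][280:320,u].astype(int).sum(1); print(u,[280+int(i) for i in np.where(col>col.max()*0.72)[0]][::len(col)] , 280+np.where(col>col.max()*0.72)[0].mean())
```

```text
ball [479.3  87.8  42. ] [-28.9 211.7]
bellyend [479.3  20.2  42. ] [-32.8 144.1]
belly@door [ 482.1 -136.3   42. ] [-39.2 -12.2]
door edge [ 550.7 -113.9  111. ] [30.6  6.2]
knobtop [ 528.2 -241.9  137. ] [   0.8 -120.3]
tip (array([ 571.32056431, -238.83783979,  237.48456749]), np.float64(0.6255388589101096))
400 [290] 296.0
420 [291] 297.0
440 [291] 297.0
465 [290] 296.5
```

Emit:
{"method": "drive_tool", "body": {
  "motion": [
    {"fingers": 0.9,"linear": [0.038,-0.0074,0],"twist": 0},
    {"fingers": 0.9,"linear": [0.038,-0.0074,0],"twist": 0},
    {"fingers": 0.9,"linear": [0.038,-0.0074,0],"twist": 0},
    {"fingers": 0.9,"linear": [0.038,-0.0074,0],"twist": 0},
    {"fingers": 0.9,"linear": [0.038,-0.0074,0],"twist": 0.046}
  ]
}}

```text
clock: 8.83
eef_pos: [477.4, -59.2, 182.9]
tool_rot: [-3.138, -0.0, 1.581]
force: [0.2, 0.6, -0.9]
width: 76.5
gripper_force: 0.0
```

Emit:
{"method": "drive_tool", "body": {
  "motion": [
    {"fingers": 0.9,"linear": [0,0,0.02],"twist": 0},
    {"fingers": 0.9,"linear": [0,0,0],"twist": 0},
    {"fingers": 0.9,"linear": [0,0,0],"twist": 0},
    {"fingers": 0.9,"linear": [0,0,0],"twist": 0}
  ]
}}

```text
clock: 9.17
eef_pos: [479.3, -61.7, 164.0]
tool_rot: [-3.14, 0.0, 1.581]
force: [-0.5, -0.2, -0.4]
width: 77.3
gripper_force: 0.0
```

```bash
python3 st.py
```

```text
t 9.17 world [479.3 -61.7 164. ] cup [-37.6  62.4] rpy [-3.1402e+00  5.0000e-04  1.5808e+00] want yaw 1.6289 F [-0.5 -0.2 -0.4] w 77.3 g 0.0 q [ 0.31  0.46 -0.34  2.    0.22  0.72 -0.16]
```

Emit:
{"method": "drive_tool", "body": {
  "motion": [
    {"fingers": 0.9,"linear": [0.001,0.001,0.025],"twist": 0},
    {"fingers": 0.9,"linear": [0,0,0.025],"twist": 0},
    {"fingers": 0.9,"linear": [0,0,0.025],"twist": 0},
    {"fingers": 0.9,"linear": [0,0,0.025],"twist": 0},
    {"fingers": 0.9,"linear": [0,0,0.02],"twist": 0}
  ]
}}

```text
clock: 9.58
eef_pos: [480.7, -61.2, 43.1]
tool_rot: [-3.141, 0.001, 1.58]
force: [0.8, 0.0, -0.4]
width: 77.0
gripper_force: 0.0
```

Emit:
{"method": "drive_tool", "body": {
  "motion": [
    {"fingers": 0.9,"linear": [0,0,0.015],"twist": 0},
    {"fingers": 0.9,"linear": [0,0,0.01],"twist": 0},
    {"fingers": 0.9,"linear": [0,0,0.01],"twist": 0},
    {"fingers": 0.9,"linear": [0,0,0.005],"twist": 0},
    {"fingers": 0.9,"linear": [0,0,0.0],"twist": 0}
  ]
}}

```text
clock: 10.0
eef_pos: [480.4, -59.7, 3.8]
tool_rot: [-3.141, 0.0, 1.582]
force: [0.2, 0.6, 0.3]
width: 77.0
gripper_force: 0.0
```

Emit:
{"method": "drive_tool", "body": {
  "motion": [
    {"fingers": 0.9,"linear": [0,0,0.004],"twist": 0},
    {"fingers": 0.9,"linear": [0,0,0.004],"twist": 0},
    {"fingers": 0.9,"linear": [0,0,0.0],"twist": 0},
    {"fingers": 0.9,"linear": [0,0,0.0],"twist": 0}
  ]
}}

```text
clock: 10.33
eef_pos: [480.7, -59.3, -3.4]
tool_rot: [3.141, 0.0, 1.583]
force: [-0.2, -0.1, -0.8]
width: 77.2
gripper_force: 0.0
```

```bash
python3 st.py
```

```text
t 10.33 world [480.7 -59.3  -3.4] cup [-36.1  64.8] rpy [3.1412e+00 1.0000e-04 1.5829e+00] want yaw 1.6289 F [-0.2 -0.1 -0.8] w 77.2 g 0.0 q [ 0.18  0.74 -0.17  2.12  0.39  0.31 -0.3 ]
```

Emit:
{"method": "drive_tool", "body": {
  "motion": [
    {"fingers": 0.9,"linear": [0,0,0.003],"twist": 0},
    {"fingers": 0.3,"linear": [0,0,0],"twist": 0},
    {"fingers": 0,"linear": [0,0,0],"twist": 0},
    {"fingers": 0,"linear": [0,0,0.0],"twist": 0},
    {"fingers": 0,"linear": [0,0,0.0],"twist": 0}
  ]
}}

```text
clock: 10.75
eef_pos: [481.0, -59.2, -6.2]
tool_rot: [3.141, 0.0, 1.583]
force: [-0.2, -0.7, 0.5]
width: 34.1
gripper_force: 59.5
```

Emit:
{"method": "drive_tool", "body": {
  "motion": [
    {"fingers": 0,"linear": [0,0,0],"twist": 0},
    {"fingers": 0,"linear": [0,0,0.0],"twist": 0}
  ]
}}

```text
clock: 10.92
eef_pos: [481.0, -59.3, -6.2]
tool_rot: [3.141, 0.0, 1.583]
force: [0.2, -0.2, 6.0]
width: 34.0
gripper_force: 59.4
```

```bash
python3 st.py
```

```text
t 10.92 world [481.  -59.3  -6.2] cup [-35.8  64.8] rpy [3.1406e+00 1.0000e-04 1.5830e+00] want yaw 1.6289 F [ 0.2 -0.2  6. ] w 34.0 g 59.4 q [ 0.18  0.75 -0.17  2.12  0.39  0.3  -0.31]
```

Emit:
{"method": "drive_tool", "body": {
  "motion": [
    {"fingers": 0,"linear": [0,0,-0.006],"twist": 0},
    {"fingers": 0,"linear": [0,0,-0.008],"twist": 0},
    {"fingers": 0,"linear": [0,0,-0.008],"twist": 0},
    {"fingers": 0,"linear": [0,0,-0.008],"twist": 0},
    {"fingers": 0,"linear": [0,0,0.0],"twist": 0}
  ]
}}

```text
clock: 11.33
eef_pos: [481.6, -59.4, 25.1]
tool_rot: [3.139, 0.0, 1.582]
force: [0.5, 0.6, -2.3]
width: 34.2
gripper_force: 60.0
```

Emit:
{"method": "drive_tool", "body": {
  "motion": [
    {"fingers": 0,"linear": [0,0,-0.003],"twist": 0},
    {"fingers": 0,"linear": [0,0,-0.003],"twist": 0},
    {"fingers": 0,"linear": [0,0,-0.003],"twist": 0},
    {"fingers": 0,"linear": [0,0,0.0],"twist": 0}
  ]
}}

```text
clock: 11.67
eef_pos: [480.1, -58.8, 32.4]
tool_rot: [-3.141, -0.001, 1.583]
force: [1.2, 1.8, -7.2]
width: 33.9
gripper_force: 60.5
```

Emit:
{"method": "drive_tool", "body": {
  "motion": [
    {"fingers": 0,"linear": [0,0,-0.003],"twist": 0},
    {"fingers": 0,"linear": [0,0,-0.003],"twist": 0},
    {"fingers": 0,"linear": [0,0,0.0],"twist": 0}
  ]
}}

```text
clock: 11.92
eef_pos: [479.8, -58.9, 38.5]
tool_rot: [-3.14, -0.0, 1.583]
force: [-0.9, 2.6, -7.3]
width: 34.0
gripper_force: 60.5
```

```bash
python3 st.py
```

```text
t 11.92 world [479.8 -58.9  38.5] cup [-36.9  65.2] rpy [-3.1402e+00 -4.0000e-04  1.5827e+00] want yaw 1.6289 F [-0.9  2.6 -7.3] w 34.0 g 60.5 q [ 0.22  0.67 -0.23  2.1   0.35  0.41 -0.28]
```

Emit:
{"method": "drive_tool", "body": {
  "motion": [
    {"fingers": 0,"linear": [0,0,-0.003],"twist": 0},
    {"fingers": 0,"linear": [0,0,-0.003],"twist": 0},
    {"fingers": 0,"linear": [0,0,0.0],"twist": 0}
  ]
}}

```text
clock: 12.17
eef_pos: [480.3, -59.3, 44.8]
tool_rot: [-3.141, -0.0, 1.582]
force: [-1.6, 2.6, -7.8]
width: 34.2
gripper_force: 60.5
```

Emit:
{"method": "drive_tool", "body": {
  "motion": [
    {"fingers": 0,"linear": [0.002,0,-0.003],"twist": 0},
    {"fingers": 0,"linear": [0.002,0,-0.003],"twist": 0},
    {"fingers": 0,"linear": [0,0,0.0],"twist": 0}
  ]
}}

```text
clock: 12.42
eef_pos: [480.9, -54.9, 51.1]
tool_rot: [3.141, -0.0, 1.583]
force: [-0.2, 0.7, -6.4]
width: 34.0
gripper_force: 60.6
```

```bash
python3 st.py
python3 - <<'E'
from cell import cams
import cv2,pickle,numpy as np
from h import *
D={}
for n in ("scene","top"):
    d=cams.get_image(n); pickle.dump(d,open(f"pics/{n}4.pkl","wb")); D[n]=d
    m=cv2.inRange(cv2.cvtColor(d["color"],cv2.COLOR_BGR2HSV),(0,150,60),(7,255,255))|cv2.inRange(cv2.cvtColor(d["color"],cv2.COLOR_BGR2HSV),(174,150,60),(180,255,255))
    nn,l,st,ce=cv2.connectedComponentsWithStats(m); print(n,[(x.tolist(),y.round(1).tolist()) for x,y in zip(st,ce) if x[4]>20][1:])
o=D["scene"]["color"],D["top"]["color"]
f=lambda a:cv2.resize(a,None,fx=2.6,fy=2.6,interpolation=2)
cv2.imwrite("pics/f.png",np.vstack([f(o[1][235:355,325:625]),f(o[0][130:240,35:335])]))
E
```

```text
t 12.42 world [480.9 -54.9  51.1] cup [-35.7  69.2] rpy [ 3.1407e+00 -1.0000e-04  1.5829e+00] want yaw 1.6289 F [-0.2  0.7 -6.4] w 34.0 g 60.6 q [ 0.22  0.64 -0.24  2.09  0.34  0.44 -0.27]
scene [([288, 173, 12, 11, 100], [294.0, 178.2]), ([270, 177, 17, 10, 119], [277.9, 181.3])]
top [([359, 292, 14, 15, 153], [365.2, 299.0]), ([376, 294, 17, 11, 169], [383.4, 298.8])]
```

View pics/f.png

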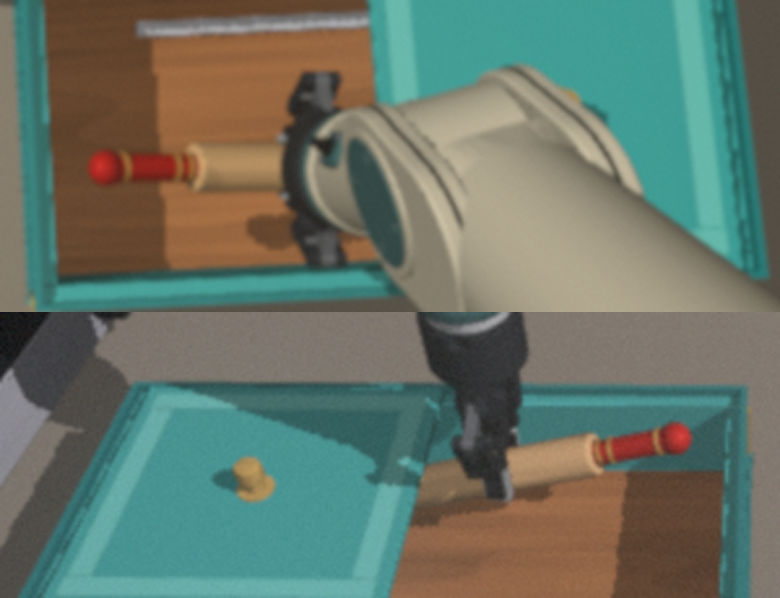

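The pin is tilted, with its red ball at top (365,299) and scene (294,178). Triangulating the ball and handle gives the tilt.

```bash
cat > pin.py <<'E'
import sys
from h import *
c=np.load("cup.npz")
def both(t,s,a,b):
    X,e=tri(t,a,s,b); print(X.round(1),"err",e.round(1),"cup",(c["R"].T@(X[:2]-c["c"])).round(1)); return X
def reds(d):
    h=cv2.cvtColor(d["color"],cv2.COLOR_BGR2HSV); m=cv2.inRange(h,(0,150,60),(7,255,255))|cv2.inRange(h,(174,150,60),(180,255,255))
    n,l,st,ce=cv2.connectedComponentsWithStats(m); return [(x.tolist(),y.round(1).tolist()) for x,y in zip(st,ce) if 40<x[4]<500]
E
python3 - <<'E'
from pin import *
t,s=load("top4"),load("scene4")
A=both(t,s,(365.2,299),(294,178.2)); B=both(t,s,(383.4,298.8),(277.9,181.3)); 
d=A-B; print("tilt",np.degrees(np.arctan2(d[2],np.hypot(*d[:2]))), np.linalg.norm(d))
# belly end from crops
E=both(t,s,(325+196/2.6,235+166/2.6),(35+592/2.6,130+(453-312)/2.6))
d=A-E; print("tilt",np.degrees(np.arctan2(d[2],np.hypot(*d[:2]))), np.linalg.norm(d))
E
```

```text
[478.9  89.3 141.3] err 2.6 cup [-29.2 213.2]
[479.6  54.8 131.1] err 1.6 cup [-30.6 178.7]
tilt 16.459677665729025 35.99582384499464
[479.7  21.6 120.9] err 0.9 cup [-32.4 145.6]
tilt 16.792026628069102 70.7056805166248
```

Tilt is about 16.6° with the red tip near z ≈ 145 and the dark end about 110 mm under the fixed half, so step 2 is met. Now I draw it out along its own axis.

Emit:
{"method": "drive_tool", "body": {
  "motion": [
    {"fingers": 0,"linear": [0.01,0,-0.003],"twist": 0},
    {"fingers": 0,"linear": [0.015,0,-0.0045],"twist": 0},
    {"fingers": 0,"linear": [0.015,0,-0.0045],"twist": 0},
    {"fingers": 0,"linear": [0.015,0,-0.0045],"twist": 0},
    {"fingers": 0,"linear": [0.01,0,-0.003],"twist": 0}
  ]
}}

```text
clock: 12.93
eef_pos: [480.8, 12.0, 71.0]
tool_rot: [3.139, -0.001, 1.585]
force: [-0.0, -0.5, -2.2]
width: 34.0
gripper_force: 60.8
```

Emit:
{"method": "drive_tool", "body": {
  "motion": [
    {"fingers": 0,"linear": [0.015,0,-0.0045],"twist": 0},
    {"fingers": 0,"linear": [0.015,0,-0.0045],"twist": 0},
    {"fingers": 0,"linear": [0.015,0,-0.0045],"twist": 0},
    {"fingers": 0,"linear": [0.015,0,-0.0045],"twist": 0},
    {"fingers": 0,"linear": [0.01,0,-0.003],"twist": 0}
  ]
}}

```text
clock: 13.35
eef_pos: [479.6, 81.9, 91.9]
tool_rot: [3.139, -0.001, 1.585]
force: [0.0, 1.4, -1.8]
width: 34.3
gripper_force: 60.8
```

```bash
python3 st.py
python3 - <<'E'
from cell import cams
from pin import *
D=[]
for n in ("scene","top"):
    d=cams.get_image(n); pickle.dump(d,open(f"pics/{n}5.pkl","wb")); D.append(d); print(n,reds(d))
E
```

```text
t 13.35 world [479.6  81.9  91.9] cup [-29.  205.8] rpy [ 3.1395e+00 -9.0000e-04  1.5846e+00] want yaw 1.6289 F [ 0.   1.4 -1.8] w 34.3 g 60.8 q [-0.05  0.57 -0.25  2.06  0.27  0.54 -0.48]
scene [([357, 161, 12, 11, 97], [362.7, 166.1]), ([337, 165, 18, 10, 137], [345.4, 169.4])]
top [([283, 294, 13, 11, 113], [289.4, 299.2]), ([299, 295, 19, 9, 168], [307.9, 299.0])]
```

Out and clear: only the pin's weight on the wrist. Lift over the rim, move on, then level the pin by lowering the dark handle onto the cupboard's fixed end rim.

Emit:
{"method": "drive_tool", "body": {
  "motion": [
    {"fingers": 0,"linear": [0.005,0,-0.015],"twist": 0},
    {"fingers": 0,"linear": [0.005,0,-0.018],"twist": 0},
    {"fingers": 0,"linear": [0.01,0,-0.018],"twist": 0},
    {"fingers": 0,"linear": [0.015,0,-0.012],"twist": 0},
    {"fingers": 0,"linear": [0.02,0,0],"twist": 0}
  ]
}}

```text
clock: 13.87
eef_pos: [480.1, 132.8, 156.0]
tool_rot: [3.138, 0.001, 1.578]
force: [0.3, 0.5, -2.8]
width: 34.1
gripper_force: 60.9
```

Emit:
{"method": "drive_tool", "body": {
  "motion": [
    {"fingers": 0,"linear": [0.03,0,0],"twist": 0},
    {"fingers": 0,"linear": [0.03,0,0],"twist": 0},
    {"fingers": 0,"linear": [0.03,0,0],"twist": 0},
    {"fingers": 0,"linear": [0.03,0,0],"twist": 0},
    {"fingers": 0,"linear": [0.018,0,0],"twist": 0}
  ]
}}

```text
clock: 14.28
eef_pos: [476.5, 275.4, 153.8]
tool_rot: [3.141, -0.001, 1.584]
force: [0.7, 0.6, -2.3]
width: 33.9
gripper_force: 60.9
```

Emit:
{"method": "drive_tool", "body": {
  "motion": [
    {"fingers": 0,"linear": [0,0,0.012],"twist": 0},
    {"fingers": 0,"linear": [0,0,0.015],"twist": 0},
    {"fingers": 0,"linear": [0,0,0.01],"twist": 0},
    {"fingers": 0,"linear": [0,0,0],"twist": 0},
    {"fingers": 0,"linear": [0,0,0],"twist": 0}
  ]
}}

```text
clock: 14.7
eef_pos: [476.5, 271.4, 116.3]
tool_rot: [-3.14, 0.001, 1.582]
force: [-0.6, 0.5, -2.2]
width: 34.0
gripper_force: 60.9
```

```bash
python3 st.py
python3 - <<'E'
from cell import cams
from pin import *
for n in ("scene","top"):
    d=cams.get_image(n); pickle.dump(d,open(f"pics/{n}6.pkl","wb")); print(n,reds(d))
E
```

```text
t 14.7 world [476.5 271.4 116.3] cup [-21.1 395.1] rpy [-3.1403e+00  1.4000e-03  1.5815e+00] want yaw 1.6289 F [-0.6  0.5 -2.2] w 34.0 g 60.9 q [-0.39  0.6  -0.27  1.88  0.24  0.7  -0.79]
scene [([457, 155, 13, 12, 99], [463.6, 160.1]), ([436, 159, 20, 10, 154], [445.2, 163.4])]
top []
```

Emit:
{"method": "drive_tool", "body": {
  "motion": [
    {"fingers": 0,"linear": [0,0,0.006],"twist": 0},
    {"fingers": 0,"linear": [0,0,0.006],"twist": 0},
    {"fingers": 0,"linear": [0,0,0.006],"twist": 0},
    {"fingers": 0,"linear": [0,0,0.004],"twist": 0},
    {"fingers": 0,"linear": [0,0,0],"twist": 0}
  ]
}}

```text
clock: 15.22
eef_pos: [476.3, 272.3, 94.1]
tool_rot: [-3.141, 0.001, 1.583]
force: [0.3, 0.1, 0.5]
width: 34.3
gripper_force: 61.1
```

Emit:
{"method": "drive_tool", "body": {
  "motion": [
    {"fingers": 0,"linear": [0,0,0.006],"twist": 0},
    {"fingers": 0,"linear": [0,0,0.006],"twist": 0},
    {"fingers": 0,"linear": [0,0,0.006],"twist": 0},
    {"fingers": 0,"linear": [0,0,0.003],"twist": 0},
    {"fingers": 0,"linear": [0,0,0],"twist": 0}
  ]
}}

```text
clock: 15.63
eef_pos: [476.2, 272.7, 73.0]
tool_rot: [-3.141, 0.0, 1.583]
force: [0.0, 0.1, 0.7]
width: 34.1
gripper_force: 61.0
```

```bash
python3 st.py
python3 - <<'E'
from cell import cams
from pin import *
o=[]
for n in ("scene","top"):
    d=cams.get_image(n); pickle.dump(d,open(f"pics/{n}7.pkl","wb")); print(n,reds(d)); o.append(d["color"])
f=lambda a:cv2.resize(a,None,fx=2.6,fy=2.6,interpolation=2)
cv2.imwrite("pics/g.png",np.vstack([f(o[1][235:355,125:425]),f(o[0][120:230,235:535])]))
E
```

```text
t 15.63 world [476.2 272.7  73. ] cup [-21.3 396.4] rpy [-3.1407e+00  4.0000e-04  1.5833e+00] want yaw 1.6289 F [0.  0.1 0.7] w 34.1 g 61.0 q [-0.41  0.67 -0.24  1.91  0.26  0.6  -0.81]
scene [([451, 187, 11, 11, 73], [456.3, 191.6]), ([431, 188, 18, 8, 125], [440.1, 191.2])]
top []
```

View pics/g.png

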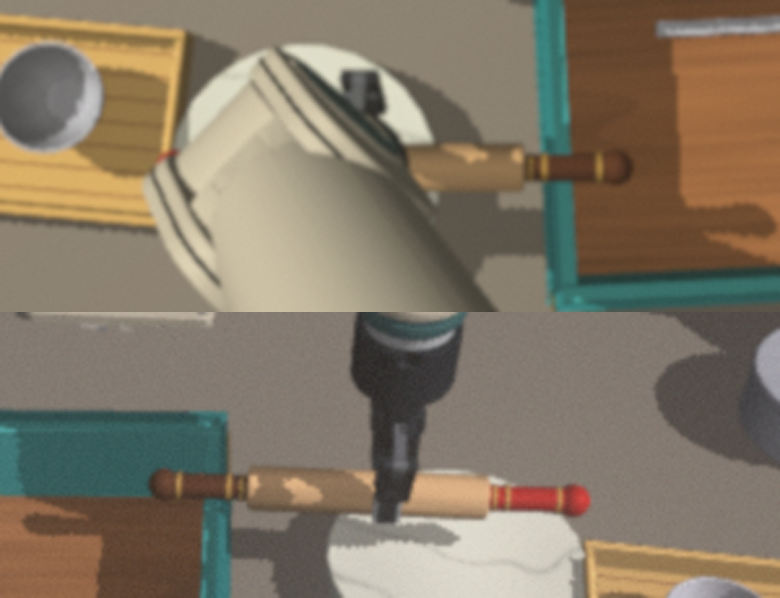

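Run:
```python
from pin import *
t,s=load("top7"),load("scene7")
D=both(t,s,(362.7,298.8),(235+163/2.6,120+(484-312)/2.6))
C,r=ray(s,456.3,191.6)
# red ball lies on vertical plane through pin: x ~ D.x-0.012*324, hit with scene ray by y-plane distance 324
for y in(D[1]+320,D[1]+324): pass
k=(D[0]-0.0125*324-C[0])/r[0]; A=C+k*r; print("red",A,"tilt deg",np.degrees(np.arctan2(A[2]-D[2],A[1]-D[1])),np.linalg.norm(A-D),"mid",(A+D)/2)
```

```text
[478.8  94.2 119.5] err 1.2 cup [-29.1 218.1]
red [474.75549273 421.25116977 122.03913875] tilt deg 0.45306393011858326 327.1004885999246 mid [476.78049273 257.71857504 120.74598479]
```

The pin is level to about 0.5°, with its middle at (477, 258, 121). Now up 35 mm and over the board centre at (462, 340).

Emit:
{"method": "drive_tool", "body": {
  "motion": [
    {"fingers": 0,"linear": [0,0,-0.01],"twist": 0},
    {"fingers": 0,"linear": [0,0,-0.015],"twist": 0},
    {"fingers": 0,"linear": [0.0,0,-0.01],"twist": 0},
    {"fingers": 0,"linear": [0.01,-0.002,0],"twist": 0},
    {"fingers": 0,"linear": [0.015,-0.003,0],"twist": 0}
  ]
}}

```text
clock: 16.15
eef_pos: [472.3, 296.6, 109.8]
tool_rot: [3.14, 0.0, 1.579]
force: [-0.4, 0.2, -2.3]
width: 33.8
gripper_force: 60.8
```

Emit:
{"method": "drive_tool", "body": {
  "motion": [
    {"fingers": 0,"linear": [0.015,-0.003,0],"twist": 0},
    {"fingers": 0,"linear": [0.015,-0.003,0],"twist": 0},
    {"fingers": 0,"linear": [0.015,-0.002,0],"twist": 0},
    {"fingers": 0,"linear": [0.012,-0.001,0],"twist": 0},
    {"fingers": 0,"linear": [0,0,0],"twist": 0}
  ]
}}

```text
clock: 16.57
eef_pos: [460.3, 358.9, 109.0]
tool_rot: [3.142, -0.003, 1.587]
force: [-0.4, 2.0, -2.6]
width: 34.1
gripper_force: 60.7
```

Emit:
{"method": "drive_tool", "body": {
  "motion": [
    {"fingers": 0,"linear": [0,0,0],"twist": 0},
    {"fingers": 0,"linear": [0,0,0],"twist": 0},
    {"fingers": 0,"linear": [0,0,0],"twist": 0},
    {"fingers": 0,"linear": [0,0,0],"twist": 0},
    {"fingers": 0,"linear": [0,0,0],"twist": 0}
  ]
}}

```text
clock: 16.98
eef_pos: [462.0, 353.6, 109.0]
tool_rot: [3.141, 0.0, 1.581]
force: [0.1, 0.4, -2.1]
width: 34.0
gripper_force: 60.7
```

```bash
python3 st.py
python3 - <<'E'
from cell import cams
from pin import *
o=[]
for n in ("scene","top"):
    d=cams.get_image(n); pickle.dump(d,open(f"pics/{n}8.pkl","wb")); print(n,reds(d)); o.append(d["color"])
cv2.imwrite("pics/i.png",np.hstack([cv2.resize(a,(400,300)) for a in o]))
E
```

```text
t 16.98 world [462.  353.6 109. ] cup [-30.8 478. ] rpy [3.1415e+00 5.0000e-04 1.5815e+00] want yaw 1.6289 F [ 0.1  0.4 -2.1] w 34.0 g 60.7 q [-0.54  0.65 -0.25  1.79  0.23  0.73 -0.91]
scene [([496, 169, 11, 12, 98], [501.0, 174.4]), ([475, 171, 19, 8, 145], [484.3, 174.5])]
top []
```

View pics/i.png

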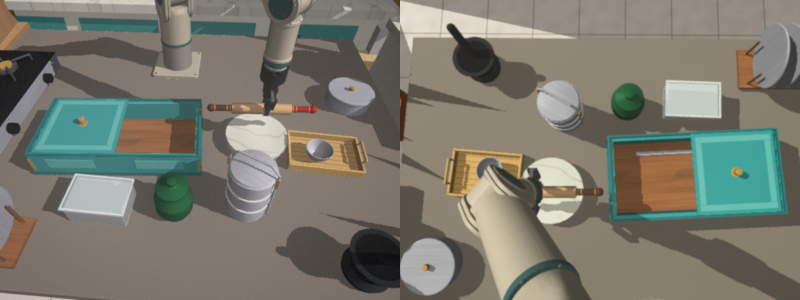

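The pin is level and held over the board; the dark end is clear of the cupboard, the door is open and everything else is in place. Handing in.

```bash
python3 -c "
from cell import ctrl
print(ctrl.finish_job())"
```

```text
the job is handed in; nothing more can be done
None
```

The job is handed in, with no verdict shown: the door is at its stop and the pin, drawn out red end first, is held level about 115 mm above the middle of the board, with everything else left in place.

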